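# Run a thread tap home in a printed bracket

## Task

Clean out the thread of the black bracket held in the rubber-jawed clamp with the tap that stands in its boss: turn the tap clockwise about half a turn until it tightens, back it off about a quarter turn to break the debris, then go clockwise again until the collar is fully home on the boss and snug, so that you feel the bracket just begin to give in the soft jaws. Turn gently by feel and never force it so that the bracket twists far; then let go, leaving the tap standing there and the other things on the bench alone.

Things in the scene. Friction and masses are not known exactly. Their poses are not given: they have to be found in the camera images.
- clamp: Fixed clamp, aluminium base plate 120 x 100 x 12 mm with two grey jaws (tops 66 mm up) lined with black rubber. Origin: centre of the underside of the base, on the tap's axis; z up; the jaws stand at its +y and -y, the bracket's arm points to its -x. It never moves; it stands at a different place and yaw each time.
- part: Black plastic bracket in the jaws: foot 44 mm across, boss 30 mm, thin arm reaching 93 mm to its -x. Origin on the tap's axis, 34 mm up; axes parallel to the clamp's when unloaded. It twists in the rubber about the vertical like a spring of 2 N m/rad: running drag twists it about 0.06 rad, 0.11 to 0.2 rad (0.22 to 0.4 N m) is snug, over 0.22 is forced. It springs back when let go.
- boss_top (a point): Centre of the top face of the boss (88 mm above the bench), where the tap's collar lands.
- bar_mid (a point): Middle of the T-bar, on the tap's vertical axis, 150 mm above the bench at the start, 147 mm when home: the place to grip. Bar: dark steel, 90 mm long, 12 mm wide, 18 mm high, level, on a 10 mm shank with 40 mm of clear height under it. The frame turns with the tap: x along the bar, z up. The tap cannot lean or lift out.
- bar_end (a point): Centre of one end face of the T-bar, 45 mm from the axis along bar_mid's x.
- collar_under (a point): Centre of the underside of the tap's round collar (24 mm across, 7 mm thick), on the axis. At the start it stands some 3 mm above boss_top; fully home it lies on it.
- tap (a joint): Turn of the tap in the bracket, rad, growing clockwise from above (going in); starts at -0.25 to 0.35. Sinks 0.64 mm per rad, drag 0.11 N m either way, stays put. About half a turn in, debris binds it hard; a quarter turn back breaks that, then it runs freely until the collar lands, about three quarters of a turn in from the start, and stops hard. Both stops must be felt.
- bracket: Bystander: a loose finished black bracket like the clamped one, arm reaching 78 mm, 54 mm high, standing on the bench. Origin under its boss.
- display: Bystander: a small touch screen unit, 100 x 70 x 12 mm, white with a dark glass, lying flat. Origin at the centre of its underside.
- reel: Bystander: a small black plastic reel, 90 mm across, 30 mm high, with a 32 mm hole, lying flat. Origin at the centre of its underside.
Not all that is in view belongs to the job. Of the things like the clamp, leave any that is orange or yellow; of the rest the larger one is meant.

How it is judged (in metres and radians):
On the way, in this order (a step that is already met when the one before it is completed fails the run):
1. the tap has been turned clockwise about half a turn, to where it tightens (value of joint tap above 2.65 rad), for 0.1 s.
2. the tap has been backed off about a quarter turn (value of joint tap below 2.25 rad), for 0.1 s.
3. the collar has been snugged down on the boss, so that the bracket gave a little in the jaws (value of joint tap above 4.6 rad and angle between the x axis of part and the x axis of clamp, either way round above 0.11 rad), for 0.1 s.
At the end, for the whole second after the job is handed in: The tap stands fully home, its collar on the boss (within about 9 degrees of turn of where it lands), the bracket sits straight in the jaws again (within 0.1 rad of the clamp), the robot has let go, and the loose bracket, display and reel are within 20 mm of where they were (value of joint tap above 4.6 rad and angle between the x axis of part and the x axis of clamp, either way round below 0.1 rad and distance of each of bracket, display, reel from where it was at the start of the episode below 0.02 m); the robot touches nothing.
It fails at once if the bracket is twisted more than 0.22 rad in the jaws: the tap was forced (angle between the x axis of part and the x axis of clamp, either way round above 0.22 rad).
It fails at once if a bystander is shoved more than 20 mm (distance of any of bracket, display, reel from where it was at the start of the episode above 0.02 m).
It also fails if it takes over 72 s, if anything falls off the work surface, if the arm or the gripper's body presses on something with over 40 N, if the wrist force passes 120 N, or if a joint passes its speed limit or range.

## Robot

A 6-joint arm with a two-finger parallel gripper is mounted at the origin on the work surface. World frame = base frame: x ahead of the robot, y to its left, z up, the work surface at z = 0. Lengths are in mm, angles in degrees, forces in N, time in s.
With the tool pointing down it reaches from about 350 to 850 mm from the base axis. Payload 8.1 kg.
Tool frame: the origin (TCP) lies between the finger pads; the fingertips stand 25 mm ahead of it and the grasp point (between the pads) lies 6 mm ahead of it (r.tcp_to_tips is the distance from the TCP to the fingertips, in mm); z points along the fingers, y is the line along which they close (so a half turn about z gives the same grasp; the last joint's range is limited). The gripper opens to 85 mm and grips with 20 to 120 N. Pads are 22 mm wide; open, the fingers measure 114 mm over their backs; the gripper's body (76 mm by 85 mm) begins 54 mm behind the grasp point. The pads swing forward as they close: fully open they stand 13 mm farther back than shut.
Start: joints at [-70.497, 7.471, 85.268, -0, 87.261, -4.893], TCP at [247.85, -546.421, 256.292] pointing down, gripper open.
Joint ranges: [-169.43, 169.43], [-51.17, 129.36], [1.28, 143.12], [-76.62, 256.62], [0, 156.53], [-152.29, 152.29]. Speed limits (degrees/s): [136.94, 136.94, 159.86, 180, 180, 180].

## Interface

Orientations are given as [roll, pitch, yaw] about the fixed x, y, z axes, in that order (R = Rz(yaw) Ry(pitch) Rx(roll)).
In Python, from bench import r gives the robot as it stands.
- The arm moves only by the tool apply_moves, never from a script. Its arguments are lists of equal length, an entry for each row: "angular": the turn, a rotation vector about the world's x, y, z in units of 8 degrees (1.0 is 8 degrees), a list of three; "travel": the shift along the world's x, y, z in units of 40 mm (1.0 is 40 mm), a list of three; "jaw": the opening, from 0 (shut) to 1 (fully open). A call has 1 to 20 rows; each row shifts and turns the commanded pose from where the row before left it; what a row does not reach is not made up. A row lasts 1/8 s, in which the tool goes at most 62.5 mm and 10.7 degrees, less where a joint would pass 70% of its speed; a pose out of reach is approached as far as the arm can. A call is refused whole if a number of a shift passes 1 or a number of a turn 1, either way. A call with a gripper value outside its range is refused whole. The fingers move at their own pace and stop on an object; "force" is the grip in N (left out, the last holds). Time passes only in rows, so rows that do not move let the fingers close. It gives the time, the measured TCP pose, the force, the opening and the grip force at its end, in the units of the state.
- r.sense(): the state, without advancing time (a new reading comes with each control period).
- r.snapshot(name): name is "scene" or "top" or "wrist"; returns a dict with "color" (400x640x3 uint8, red, green, blue), "fx", "fy", "cx", "cy" (pixels), "distortion" ([k1, k2, p1, p2, k3] as OpenCV has them; the pictures are not rectified), "R" (3x3) and "t" (3): a world point X has camera coordinates R X + t; the wrist camera has in their place "mount" (4x4, takes a point from camera to tool coordinates, whose origin is the TCP and whose axes are the flange's). Camera axes: x right, y down, z forward; pixel columns grow to the right and rows downward; lengths in mm; the calibration is good to about 2 mm. A picture is of the moment at which its call begins: read the wrist's pose just before it. There is no depth.
- r.hand_in(): hands the job in; it is judged then, once.
The state is a dict: "time": time; "joint_pos": joint angles; "qd": joint speeds; "joint_efforts": joint torques, N m; "tool_pos": TCP position; "tcp_rot": TCP orientation; "ft_force": force on the tool from outside, world axes, zero at the start; "wrist_torque": the same for the moment, N m; "finger_gap": finger opening in mm; "grip_force": force on a finger pad.
Only numpy, scipy, OpenCV 4.12 (cv2) and the standard library are available. Lean on these libraries where they do the work, as an engineer would, in place of code of your own. Each camera call takes 0.05 s, during which the arm holds its last target. There are 200 camera calls.

## Working session

There is one attempt and no reset: what is moved stays moved. The work goes in short steps, Python scripts to look and compute and a tool call to move; the robot and the scene stay as the last step left them, time stands still between calls to the robot, and variables do not carry over. Pictures are saved under pics/ and viewed, at most 10 in all, crops included, and the job is handed in when it is done.

Besides the shell and the picture viewer there is one more tool, called after "Request:" as name(argument=value, ...) on one line, values as JSON. apply_moves: Moves the arm, as the interface text tells. Its arguments: {"type":"object","properties":{"angular":{"type":"array"},"travel":{"type":"array"},"jaw":{"type":"array"},"force":{"type":"number"}},"required":["angular","travel","jaw"]}

```bash
mkdir -p pics; python3 - <<'E'
from bench import r
import cv2,pickle
s=r.sense();print(s)
d={}
for n in("scene","top"):
    p=r.snapshot(n);d[n]=p;cv2.imwrite(f"pics/{n}0.png",p["color"][:,:,::-1])
    print(n,p["fx"],p["cx"],p["cy"],p["distortion"],p["R"],p["t"])
pickle.dump(d,open("d.pkl","wb"))
E
```

```text
{'time': 0.0, 'joint_pos': array([-7.04979275e+01,  7.51659697e+00,  8.53285878e+01,  1.11476095e-03,
        8.72594351e+01, -4.89343319e+00]), 'qd': array([ 0.01336567, -0.04766994, -0.05247596, -0.01420893,  0.03232817,
       -0.02399207]), 'joint_efforts': array([-1.12927777e-03, -5.69405115e+01, -5.00552130e+01, -2.99183712e-04,
        1.50368165e-02,  1.18925661e-05]), 'tool_pos': array([ 247.67970473, -545.95929055,  255.23547115]), 'tcp_rot': array([-1.79895856e+02, -1.00336841e-02,  2.43954423e+01]), 'ft_force': array([-0.16019209, -0.24021634, -0.04333734]), 'wrist_torque': array([-0.00432327,  0.01435759,  0.01562133]), 'grip_force': 0.0, 'finger_gap': 85.14181126369743}
scene 383.44538433148927 317.67995936141915 199.60769137840254 [0.01732011 0.         0.         0.         0.        ] [[-0.84423077  0.53581113 -0.0134476 ]
 [ 0.34395823  0.52236183 -0.78027614]
 [-0.41105613 -0.66335854 -0.62529058]] [ 535.16546419  -98.08487816 1133.88319453]
top 431.15162522823744 310.9787713380577 199.9893715183703 [-0.10558841  0.          0.          0.          0.        ] [[ 0.002925   -0.99982977 -0.01821745]
 [-0.99834127 -0.00187218 -0.05754312]
 [ 0.05749921  0.01835555 -0.9981768 ]] [ -30.295767    601.52211447 1062.01617149]
```

View pics/scene0.png

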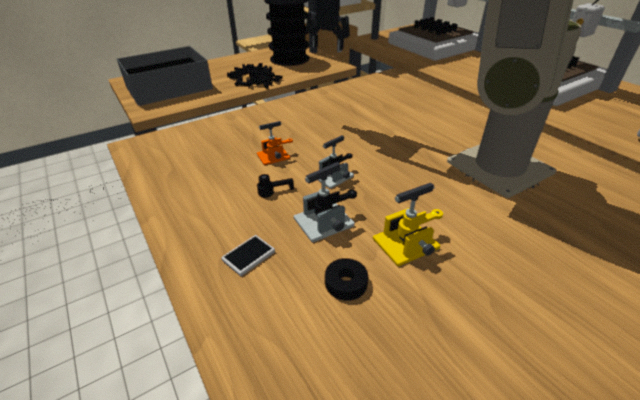

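View pics/top0.png

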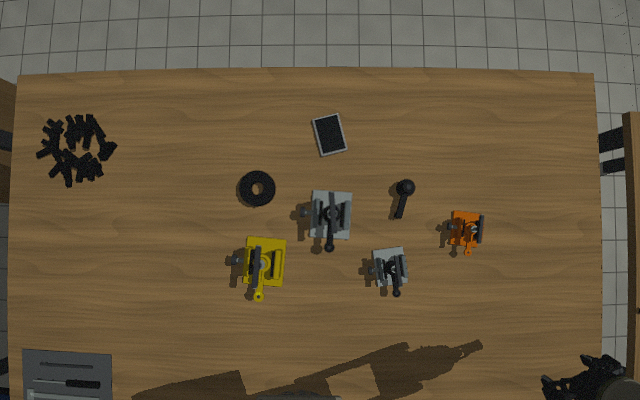

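Four clamps appear in the top view: large grey (330,214), small grey (391,268), yellow (264,262) and orange (464,230). Orange and yellow are excluded, so of the two grey ones the larger, at (330,214), is meant. In the scene view it is at about (323,205). I'll confirm this in one enlarged crop.

```bash
python3 - <<'E'
import cv2,numpy as np
a=cv2.imread("pics/top0.png")[175:265,290:420];b=cv2.imread("pics/scene0.png")[130:250,280:400]
a=cv2.resize(a,None,fx=6,fy=6,interpolation=cv2.INTER_CUBIC)[:, :430]
b=cv2.resize(b,(370,370),interpolation=cv2.INTER_CUBIC)
o=np.zeros((540,800,3),np.uint8);o[:540,:430]=a;o[:370,430:]=b
cv2.imwrite("pics/crop.png",np.clip(o*1.5,0,255).astype(np.uint8))
E
```

```text
(no output)
```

View pics/crop.png

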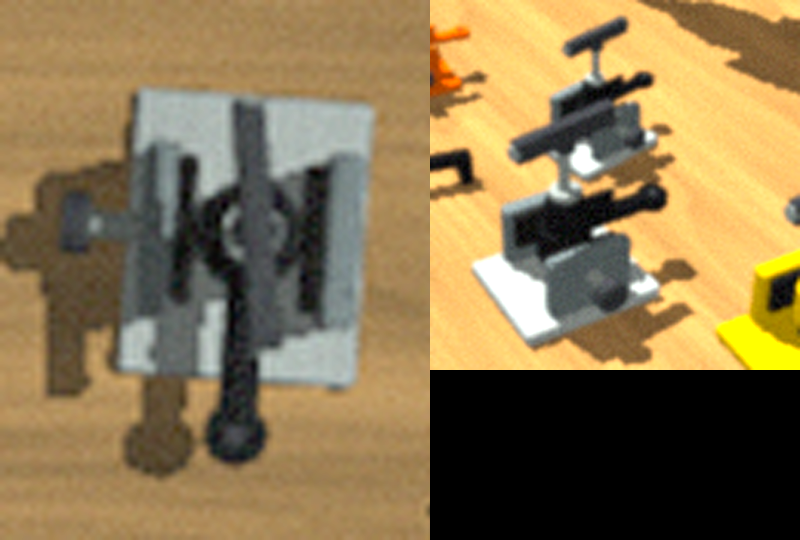

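The crop confirms it: the large grey clamp has its bar pointing nearly radially, and its arm points toward the robot (image down). Next I'll measure the bar and base from these views.

```bash
cat > h.py <<'E'
import numpy as np,cv2
from scipy.spatial.transform import Rotation as Ro
def cam(p,s=None):
    K=np.array([[p["fx"],0,p["cx"]],[0,p["fy"],p["cy"]],[0,0,1.]])
    if "R" in p: R,t=np.array(p["R"]),np.array(p["t"])
    else:
        T=np.eye(4);T[:3,:3]=Ro.from_euler("xyz",s["tcp_rot"],degrees=True).as_matrix();T[:3,3]=s["tool_pos"]
        W=np.linalg.inv(T@np.array(p["mount"]));R,t=W[:3,:3],W[:3,3]
    return K,np.array(p["distortion"]),R,t
def plane(c,px,z):
    K,D,R,t=c
    u=cv2.undistortPoints(np.array(px,float).reshape(-1,1,2),K,D)[:,0]
    d=np.c_[u,np.ones(len(u))]@R; o=-R.T@t
    return o+d*((z-o[2])/d[:,2])[:,None]
E
python3 - <<'E'
import pickle;from h import *
d=pickle.load(open("d.pkl","rb"));c=cam(d["top"]);s=cam(d["scene"])
f=lambda P:[(290+x/6,175+y/6) for x,y in P]
B=plane(c,f([(250,100),(268,342)]),159);print("bar top",B,B.mean(0),np.degrees(np.arctan2(*(B[0]-B[1])[1::-1])))
Q=plane(c,f([(138,88),(373,105),(355,387),(120,370)]),12);print("base",Q,Q.mean(0))
e=(Q[0]+Q[1]-Q[2]-Q[3]);print("yaw",np.degrees(np.arctan2(e[1],e[0])))
# scene: bar ends in crop (515,150),(615,110)
g=lambda P:[(280+(x-430)*120/370,130+y*120/370) for x,y in P]
S=plane(s,g([(515,150),(614,112)]),153);print("scene bar",S,S.mean(0))
E
```

```text
bar top [[611.6241121  -76.39245321 159.        ]
 [524.14486556 -82.92028661 159.        ]] [567.88448883 -79.65636991 159.        ] 4.267588094601255
base [[ 627.92781034  -33.7726639    12.        ]
 [ 620.94590714 -132.31282819   12.        ]
 [ 503.06281001 -124.59177942   12.        ]
 [ 509.87941275  -26.57645208   12.        ]] [565.45398506 -79.3134309   12.        ]
yaw -3.617829274810943
scene bar [[610.96904719 -73.43906231 153.        ]
 [525.12038064 -74.27068785 153.        ]] [568.04471391 -73.85487508 153.        ]
```

Request:
apply_moves(angular=[[0, 0, 1], [0, 0, 1], [0, 0, 1], [0, 0, 1], [0, 0, 1], [0, 0, 1], [0, 0, 1], [0, 0, 1], [0, 0, 1], [0, 0, 1], [0, 0, 1], [0, 0, 1], [0, 0, 1], [0, 0, 1], [0, 0, 1], [0, 0, 1], [0, 0, 1], [0, 0, 1], [0, 0, 1], [0, 0, 1]], travel=[[0.4, 0.585, 0.05], [0.4, 0.585, 0.05], [0.4, 0.585, 0.05], [0.4, 0.585, 0.05], [0.4, 0.585, 0.05], [0.4, 0.585, 0.05], [0.4, 0.585, 0.05], [0.4, 0.585, 0.05], [0.4, 0.585, 0.05], [0.4, 0.585, 0.05], [0.4, 0.585, 0.05], [0.4, 0.585, 0.05], [0.4, 0.585, 0.05], [0.4, 0.585, 0.05], [0.4, 0.585, 0.05], [0.4, 0.585, 0.05], [0.4, 0.585, 0.05], [0.4, 0.585, 0.05], [0.4, 0.585, 0.05], [0.4, 0.585, 0.05]], jaw=[1, 1, 1, 1, 1, 1, 1, 1, 1, 1, 1, 1, 1, 1, 1, 1, 1, 1, 1, 1], force=40)

```text
time: 2.6
tool_pos: [568.1, -77.5, 295.8]
tcp_rot: [180.0, -0.0, -175.3]
ft_force: [0.2, 0.3, -0.8]
finger_gap: 85.5
grip_force: 0.0
```

Request:
apply_moves(angular=[[0, 0, 0], [0, 0, 0], [0, 0, 0]], travel=[[0, 0, 0], [0, 0, 0], [0, 0, 0]], jaw=[1, 1, 1])

```text
time: 2.98
tool_pos: [567.4, -79.2, 296.1]
tcp_rot: [-180.0, -0.0, -175.7]
ft_force: [0.3, -0.5, -1.1]
finger_gap: 85.6
grip_force: 0.0
```

```bash
python3 - <<'E'
from bench import r
import cv2,pickle
s=r.sense();p=r.snapshot("wrist");pickle.dump((s,p),open("w.pkl","wb"))
print(s);print(p["mount"],p["fx"],p["distortion"])
cv2.imwrite("pics/w0.png",p["color"][:,:,::-1])
E
```

```text
{'time': 2.975, 'joint_pos': array([-1.30602224e+01,  2.52628581e+00,  8.63748088e+01, -1.57002520e-02,
        9.11244529e+01, -1.07341752e+02]), 'qd': array([-0.16532477, -0.11206447, -0.18698267, -0.01755956, -0.07703776,
       -0.26390414]), 'joint_efforts': array([ 3.50155877e-01, -5.26759994e+01, -5.05005634e+01,  1.91559229e-02,
        1.86661142e-03,  1.76820683e-02]), 'tool_pos': array([567.38647522, -79.15580957, 296.06594404]), 'tcp_rot': array([-1.79992631e+02, -2.90650984e-02, -1.75718777e+02]), 'ft_force': array([ 0.26581818, -0.50998043, -1.0630057 ]), 'wrist_torque': array([ 0.00954151, -0.00090727, -0.04297446]), 'grip_force': 0.0, 'finger_gap': 85.5804383223676}
[[ 3.64680468e-04 -9.44693459e-01 -3.27954470e-01  8.43174984e+01]
 [ 9.99998898e-01 -1.27503468e-04  1.47926558e-03  1.63056702e-01]
 [-1.43926785e-03 -3.27954648e-01  9.44692372e-01 -1.17456268e+02]
 [ 0.00000000e+00  0.00000000e+00  0.00000000e+00  1.00000000e+00]] 298.61586743939694 [-0.01037823  0.          0.          0.          0.        ]
```

View pics/w0.png

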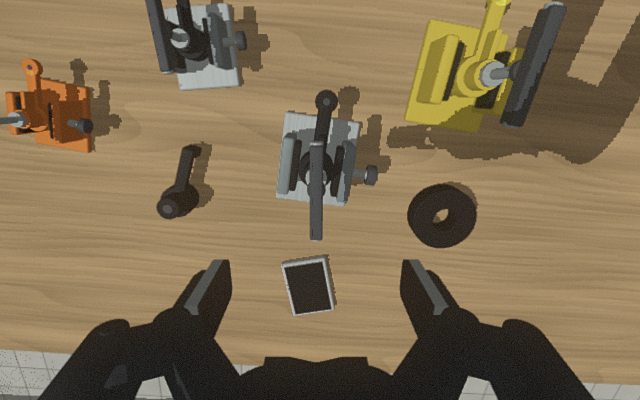

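The wrist view shows the target bar from (316,142) to (316,240), aligned with the tool's x axis. I'll refine its centre from this view.

```bash
python3 - <<'E'
import pickle,cv2;from h import *
s,p=pickle.load(open("w.pkl","rb"));c=cam(p,s)
im=p["color"].astype(int);hsv=cv2.cvtColor(p["color"],cv2.COLOR_RGB2HSV)
for row in (148,155,215,225,234): print(row,[tuple(im[row,x]) [1] for x in range(304,330)])
print([im[y,316,1] for y in range(136,148)],[im[y,316,1] for y in range(232,246)])
P=plane(c,[(317,142),(316,240)],159);print(P,P.mean(0),np.degrees(np.arctan2(*(P[1]-P[0])[1::-1])))
E
```

```text
148 [np.int64(99), np.int64(99), np.int64(102), np.int64(98), np.int64(97), np.int64(75), np.int64(75), np.int64(81), np.int64(81), np.int64(84), np.int64(78), np.int64(77), np.int64(74), np.int64(76), np.int64(80), np.int64(71), np.int64(78), np.int64(76), np.int64(60), np.int64(53), np.int64(42), np.int64(33), np.int64(77), np.int64(102), np.int64(100), np.int64(104)]
155 [np.int64(40), np.int64(36), np.int64(36), np.int64(43), np.int64(50), np.int64(59), np.int64(76), np.int64(82), np.int64(86), np.int64(84), np.int64(80), np.int64(76), np.int64(83), np.int64(85), np.int64(78), np.int64(73), np.int64(76), np.int64(76), np.int64(54), np.int64(46), np.int64(36), np.int64(39), np.int64(26), np.int64(34), np.int64(47), np.int64(73)]
215 [np.int64(131), np.int64(134), np.int64(131), np.int64(133), np.int64(135), np.int64(116), np.int64(82), np.int64(78), np.int64(81), np.int64(78), np.int64(74), np.int64(81), np.int64(76), np.int64(80), np.int64(76), np.int64(76), np.int64(74), np.int64(69), np.int64(73), np.int64(143), np.int64(137), np.int64(138), np.int64(137), np.int64(140), np.int
[... 607 characters left out ...]
(76), np.int64(77), np.int64(76), np.int64(72), np.int64(67), np.int64(88), np.int64(136), np.int64(138), np.int64(133), np.int64(132), np.int64(133), np.int64(134), np.int64(135)]
[np.int64(45), np.int64(51), np.int64(47), np.int64(50), np.int64(58), np.int64(75), np.int64(99), np.int64(153), np.int64(164), np.int64(112), np.int64(67), np.int64(74)] [np.int64(75), np.int64(81), np.int64(80), np.int64(75), np.int64(79), np.int64(78), np.int64(75), np.int64(79), np.int64(146), np.int64(149), np.int64(137), np.int64(136), np.int64(138), np.int64(138)]
[[519.63837176 -80.92425045 159.        ]
 [611.45934883 -74.813722   159.        ]] [565.54886029 -77.86898623 159.        ] 3.8073219598485473
```

Request:
apply_moves(angular=[[0, 0, 0], [0, 0, 0], [0, 0, 0], [0, 0, 0], [0, 0, 0], [0, 0, 0], [0, 0, 0], [0, 0, 0], [0, 0, 0]], travel=[[0, 0.01, -0.5], [0, 0, -0.5], [0, 0, -0.5], [0, 0, -0.5], [0, 0, -0.5], [0, 0, -0.5], [0, 0, -0.5], [0, 0, 0], [0, 0, 0]], jaw=[0.6, 0.6, 0.5, 0.5, 0.5, 0.5, 0.5, 0.5, 0.5], force=30)

```text
time: 4.15
tool_pos: [568.2, -78.1, 156.9]
tcp_rot: [-180.0, 0.0, -175.6]
ft_force: [-0.3, 0.2, 0.0]
finger_gap: 42.6
grip_force: 0.0
```

Request:
apply_moves(angular=[[0, 0, 0], [0, 0, 0], [0, 0, 0], [0, 0, 0], [0, 0, 0], [0, 0, 0]], travel=[[0, 0, 0], [0, 0, 0], [0, 0, 0], [0, 0, 0], [0, 0, 0], [0, 0, 0]], jaw=[0.3, 0, 0, 0, 0, 0], force=30)

```text
time: 4.9
tool_pos: [568.6, -78.5, 157.5]
tcp_rot: [-179.9, 0.1, -175.6]
ft_force: [0.2, -3.3, 6.6]
finger_gap: 16.1
grip_force: 29.4
```

```bash
cat > st.py <<'E'
from bench import r
import numpy as np
np.set_printoptions(precision=3,suppress=True)
s=r.sense()
for k in("time","tool_pos","tcp_rot","ft_force","wrist_torque","finger_gap","grip_force"):print(k,s[k])
print(s["joint_pos"][5])
E
python3 st.py
```

```text
time 4.9
tool_pos [568.606 -78.546 157.463]
tcp_rot [-179.933    0.114 -175.615]
ft_force [ 0.151 -3.317  6.57 ]
wrist_torque [-0.488  0.003  0.021]
finger_gap 16.129268464285538
grip_force 29.40406858921051
-107.34264188822283
```

Request:
apply_moves(angular=[[0, 0, 0], [0, 0, 0], [0, 0, 0]], travel=[[0, 0, 0], [0, 0, 0], [0, 0, 0]], jaw=[0, 0, 0])

```text
time: 5.28
tool_pos: [568.6, -78.5, 157.5]
tcp_rot: [-179.9, 0.1, -175.6]
ft_force: [-0.5, -3.2, 6.0]
finger_gap: 15.5
grip_force: 29.4
```

```bash
python3 st.py; python3 - <<'E'
from bench import r
import cv2
p=r.snapshot("wrist")["color"][:,:,::-1]
cv2.imwrite("pics/w1.png",p)
E
```

```text
time 5.275
tool_pos [568.615 -78.549 157.477]
tcp_rot [-179.936    0.115 -175.617]
ft_force [-0.47  -3.162  5.988]
wrist_torque [-0.497 -0.02   0.025]
finger_gap 15.506230642131186
grip_force 29.40400779247284
-107.34331481419784
```

View pics/w1.png

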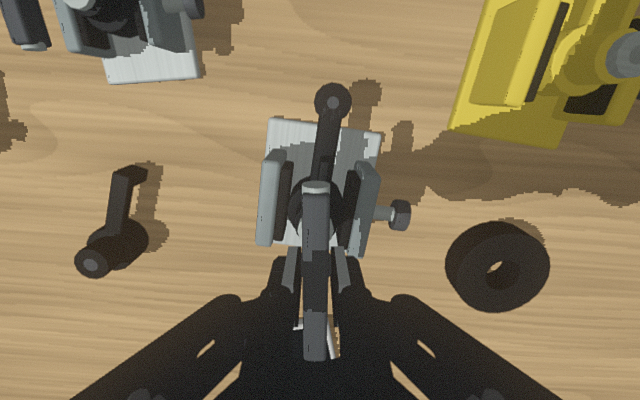

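The bar is gripped at its middle, with the fingers around (315,270). I'll start turning clockwise.

Request:
apply_moves(angular=[[0, 0, -0.3], [0, 0, -0.5], [0, 0, -0.5], [0, 0, -0.5], [0, 0, -0.5], [0, 0, -0.2]], travel=[[0, 0, -0.001], [0, 0, -0.001], [0, 0, -0.001], [0, 0, -0.001], [0, 0, -0.001], [0, 0, -0.001]], jaw=[0, 0, 0, 0, 0, 0])

```text
time: 6.08
tool_pos: [568.6, -78.9, 157.3]
tcp_rot: [-179.9, 0.1, 164.3]
ft_force: [-0.3, -4.5, 6.4]
finger_gap: 15.9
grip_force: 29.4
```

```bash
python3 st.py
```

```text
time 6.075
tool_pos [568.568 -78.889 157.277]
tcp_rot [-179.942    0.135  164.297]
ft_force [-0.326 -4.462  6.426]
wrist_torque [-0.769  0.045  0.121]
finger_gap 15.866448169435214
grip_force 29.434407949447632
-87.26033607255614
```

Request:
apply_moves(angular=[[0, 0, -0.7], [0, 0, -0.7], [0, 0, -0.7], [0, 0, -0.7], [0, 0, -0.7], [0, 0, -0.7], [0, 0, -0.7], [0, 0, -0.7], [0, 0, -0.7], [0, 0, -0.7], [0, 0, -0.7], [0, 0, -0.7], [0, 0, -0.4], [0, 0, 0]], travel=[[0, 0, -0.0015], [0, 0, -0.0015], [0, 0, -0.0015], [0, 0, -0.0015], [0, 0, -0.0015], [0, 0, -0.0015], [0, 0, -0.0015], [0, 0, -0.0015], [0, 0, -0.0015], [0, 0, -0.0015], [0, 0, -0.0015], [0, 0, -0.0015], [0, 0, -0.001], [0, 0, 0]], jaw=[0, 0, 0, 0, 0, 0, 0, 0, 0, 0, 0, 0, 0, 0])

```text
time: 7.82
tool_pos: [567.7, -79.6, 156.4]
tcp_rot: [-180.0, 0.1, 93.9]
ft_force: [-5.1, -7.3, 9.7]
finger_gap: 15.7
grip_force: 29.6
```

```bash
python3 st.py
```

```text
time 7.825
tool_pos [567.709 -79.626 156.424]
tcp_rot [-179.99     0.15    93.917]
ft_force [-5.12  -7.346  9.677]
wrist_torque [-1.255  0.934  0.096]
finger_gap 15.66826369153688
grip_force 29.59015667438507
-16.903104442859114
```

Request:
apply_moves(angular=[[0, 0, -0.4], [0, 0, -0.7], [0, 0, -0.7], [0, 0, -0.7], [0, 0, -0.7], [0, 0, -0.7], [0, 0, -0.7], [0, 0, -0.7], [0, 0, -0.7], [0, 0, -0.4], [0, 0, 0]], travel=[[-0.01, -0.015, 0], [-0.01, -0.015, 0], [0, 0, 0], [0, 0, 0], [0, 0, -0.001], [0, 0, -0.0015], [0, 0, -0.0015], [0, 0, -0.0015], [0, 0, -0.0015], [0, 0, -0.001], [0, 0, 0]], jaw=[0, 0, 0, 0, 0, 0, 0, 0, 0, 0, 0])

```text
time: 9.2
tool_pos: [566.6, -79.7, 155.8]
tcp_rot: [180.0, 0.1, 42.7]
ft_force: [-5.6, -2.2, 8.5]
finger_gap: 15.7
grip_force: 29.6
```

```bash
python3 st.py
```

```text
time 9.2
tool_pos [566.63  -79.683 155.844]
tcp_rot [179.999   0.063  42.744]
ft_force [-5.614 -2.245  8.532]
wrist_torque [-0.46   1.046  0.042]
finger_gap 15.747765210373498
grip_force 29.628516733646393
34.16165232582256
```

Request:
apply_moves(angular=[[0, 0, -0.4], [0, 0, -0.4], [0, 0, -0.4], [0, 0, -0.4], [0, 0, -0.4], [0, 0, 0]], travel=[[-0.008, 0, 0], [-0.008, 0, -0.001], [0, 0, -0.001], [0, 0, -0.001], [0, 0, -0.001], [0, 0, 0]], jaw=[0, 0, 0, 0, 0, 0])

```text
time: 9.95
tool_pos: [566.2, -79.4, 155.7]
tcp_rot: [180.0, 0.0, 26.8]
ft_force: [-4.7, -2.2, 8.2]
finger_gap: 15.5
grip_force: 29.6
```

```bash
python3 st.py
```

```text
time 9.95
tool_pos [566.227 -79.437 155.687]
tcp_rot [179.986   0.023  26.751]
ft_force [-4.7   -2.16   8.186]
wrist_torque [-0.252  0.759  0.092]
finger_gap 15.539194398491311
grip_force 29.566458463668823
50.14704920642048
```

Request:
apply_moves(angular=[[0, 0, -0.25], [0, 0, -0.25], [0, 0, -0.25], [0, 0, 0]], travel=[[0, 0, 0], [0, 0, -0.001], [0, 0, -0.001], [0, 0, 0]], jaw=[0, 0, 0, 0])

```text
time: 10.45
tool_pos: [566.2, -79.3, 155.6]
tcp_rot: [180.0, 0.0, 20.8]
ft_force: [-4.6, -1.4, 8.2]
finger_gap: 15.6
grip_force: 29.6
```

```bash
python3 st.py|egrep "ft|torque|rot"
```

```text
tcp_rot [179.994   0.023  20.77 ]
ft_force [-4.555 -1.431  8.184]
wrist_torque [-0.248  0.808  0.096]
```

Request:
apply_moves(angular=[[0, 0, -0.25], [0, 0, -0.25], [0, 0, 0]], travel=[[0, 0, 0], [0, 0, -0.001], [0, 0, 0]], jaw=[0, 0, 0])

```text
time: 10.82
tool_pos: [566.1, -79.3, 155.5]
tcp_rot: [-180.0, 0.0, 16.8]
ft_force: [-5.9, -0.8, 7.5]
finger_gap: 15.7
grip_force: 29.7
```

```bash
python3 st.py|egrep "ft|torque|rot"
```

```text
tcp_rot [-180.       0.027   16.77 ]
ft_force [-5.895 -0.791  7.529]
wrist_torque [-0.18   0.82   0.129]
```

Request:
apply_moves(angular=[[0, 0, -0.25], [0, 0, -0.25], [0, 0, 0]], travel=[[-0.01, 0, 0], [0, 0, -0.001], [0, 0, 0]], jaw=[0, 0, 0])

```text
time: 11.2
tool_pos: [566.0, -79.2, 155.5]
tcp_rot: [180.0, -0.0, 12.8]
ft_force: [-3.8, -0.2, 7.9]
finger_gap: 15.7
grip_force: 29.6
```

```bash
python3 st.py|egrep "ft|torque|rot"
```

```text
tcp_rot [179.996  -0.005  12.777]
ft_force [-3.803 -0.237  7.887]
wrist_torque [-0.108  0.648  0.091]
```

Request:
apply_moves(angular=[[0, 0, -0.25], [0, 0, -0.25], [0, 0, 0]], travel=[[0, 0, 0], [0, 0, -0.001], [0, 0, 0]], jaw=[0, 0, 0])

```text
time: 11.58
tool_pos: [566.0, -79.1, 155.5]
tcp_rot: [-180.0, -0.0, 8.8]
ft_force: [-3.9, -1.2, 8.3]
finger_gap: 15.6
grip_force: 29.6
```

```bash
python3 st.py|egrep "ft|torque|rot"
```

```text
tcp_rot [-179.998   -0.01     8.776]
ft_force [-3.856 -1.17   8.266]
wrist_torque [-0.1    0.675  0.127]
```

Request:
apply_moves(angular=[[0, 0, -0.25], [0, 0, -0.25], [0, 0, 0]], travel=[[0, 0, 0], [0, 0, -0.001], [0, 0, 0]], jaw=[0, 0, 0])

```text
time: 11.95
tool_pos: [566.0, -79.1, 155.4]
tcp_rot: [-180.0, -0.0, 4.8]
ft_force: [-3.2, 0.1, 8.5]
finger_gap: 15.5
grip_force: 29.6
```

```bash
python3 st.py|egrep "ft|torque|rot"
```

```text
tcp_rot [-179.99    -0.005    4.78 ]
ft_force [-3.228  0.097  8.47 ]
wrist_torque [-0.078  0.65   0.123]
```

Request:
apply_moves(angular=[[0, 0, -0.25], [0, 0, -0.25], [0, 0, 0]], travel=[[0, 0, 0], [0, 0, -0.001], [0, 0, 0]], jaw=[0, 0, 0])

```text
time: 12.32
tool_pos: [566.0, -79.0, 155.4]
tcp_rot: [-180.0, -0.0, 0.8]
ft_force: [-3.5, 0.4, 7.8]
finger_gap: 16.0
grip_force: 29.6
```

```bash
python3 st.py|egrep "ft|torque|rot"
```

```text
tcp_rot [-179.985   -0.007    0.78 ]
ft_force [-3.546  0.407  7.75 ]
wrist_torque [0.024 0.65  0.113]
```

Request:
apply_moves(angular=[[0, 0, 0], [0, 0, 0], [0, 0, -0.25], [0, 0, -0.25], [0, 0, 0]], travel=[[0, 0, 0], [0, 0, 0], [0, 0, 0], [0, 0, -0.001], [0, 0, 0]], jaw=[0, 0, 0, 0, 0], force=70)

```text
time: 12.95
tool_pos: [566.0, -78.9, 155.6]
tcp_rot: [-180.0, -0.0, -3.2]
ft_force: [-4.2, 0.6, 10.0]
finger_gap: 13.5
grip_force: 68.3
```

```bash
python3 st.py|egrep "ft|torque|rot"
```

```text
tcp_rot [-179.978   -0.01    -3.218]
ft_force [-4.247  0.559 10.006]
wrist_torque [0.117 0.7   0.061]
```

Request:
apply_moves(angular=[[0, 0, -0.25], [0, 0, -0.25], [0, 0, 0]], travel=[[0, 0, 0], [0, 0, -0.001], [0, 0, 0]], jaw=[0, 0, 0])

```text
time: 13.32
tool_pos: [566.0, -78.9, 155.5]
tcp_rot: [-180.0, -0.0, -7.2]
ft_force: [-5.1, 0.9, 9.2]
finger_gap: 13.3
grip_force: 68.3
```

```bash
python3 st.py|egrep "ft|torque|rot"; python3 - <<'E'
from bench import r
import cv2
a=r.snapshot("wrist")["color"][:,:,::-1][60:380,180:500]
b=r.snapshot("top")["color"][:,:,::-1][170:270,270:400]
import numpy as np
o=np.hstack([cv2.resize(a,(400,400)),cv2.resize(b,(400,400*100//130)).copy() if 0 else cv2.copyMakeBorder(cv2.resize(b,(400,308),interpolation=cv2.INTER_CUBIC),0,92,0,0,0)])
cv2.imwrite("pics/w2.png",np.clip(o*1.3,0,255).astype(np.uint8))
E
```

```text
tcp_rot [-179.972   -0.007   -7.214]
ft_force [-5.14   0.892  9.204]
wrist_torque [0.108 0.744 0.088]
```

View pics/w2.png

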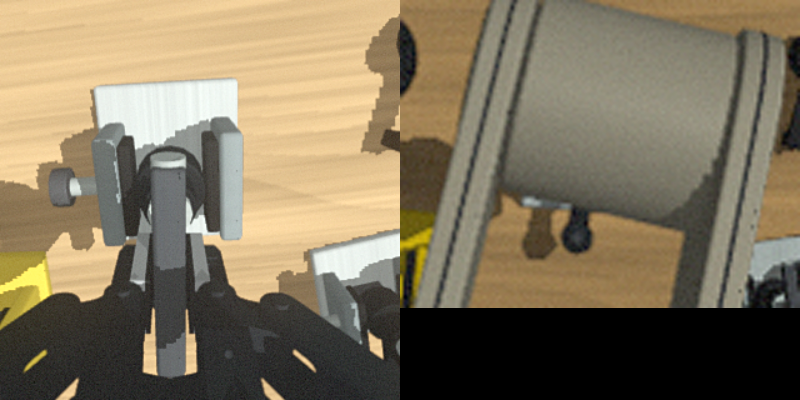

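Request:
apply_moves(angular=[[0, 0, -0.25], [0, 0, -0.25], [0, 0, 0]], travel=[[0, 0, 0], [0, 0, -0.001], [0, 0, 0]], jaw=[0, 0, 0])

```text
time: 13.8
tool_pos: [566.0, -78.8, 155.4]
tcp_rot: [-180.0, -0.0, -11.2]
ft_force: [-4.5, 1.1, 8.7]
finger_gap: 13.9
grip_force: 68.3
```

```bash
python3 st.py|egrep "ft|torque|rot"
```

```text
tcp_rot [-179.964   -0.001  -11.213]
ft_force [-4.491  1.097  8.683]
wrist_torque [0.212 0.721 0.075]
```

Request:
apply_moves(angular=[[0, 0, -0.25], [0, 0, -0.25], [0, 0, 0]], travel=[[0, 0, 0], [0, 0, -0.001], [0, 0, 0]], jaw=[0, 0, 0])

```text
time: 14.18
tool_pos: [566.1, -78.7, 155.4]
tcp_rot: [-180.0, -0.0, -15.2]
ft_force: [-4.1, 1.0, 9.4]
finger_gap: 13.7
grip_force: 68.3
```

```bash
python3 st.py|egrep "ft|torque|rot"
```

```text
tcp_rot [-179.959   -0.005  -15.213]
ft_force [-4.085  0.983  9.353]
wrist_torque [0.272 0.712 0.09 ]
```

Request:
apply_moves(angular=[[0, 0, -0.25], [0, 0, -0.25], [0, 0, 0]], travel=[[0, 0, 0], [0, 0, -0.001], [0, 0, 0]], jaw=[0, 0, 0])

```text
time: 14.55
tool_pos: [566.1, -78.6, 155.4]
tcp_rot: [-180.0, -0.0, -19.2]
ft_force: [-4.8, 1.4, 8.2]
finger_gap: 13.3
grip_force: 68.3
```

```bash
python3 st.py|egrep "ft|torque|rot"
```

```text
tcp_rot [-179.953   -0.001  -19.206]
ft_force [-4.811  1.418  8.215]
wrist_torque [0.305 0.708 0.19 ]
```

Request:
apply_moves(angular=[[0, 0, -0.2], [0, 0, 0]], travel=[[0, 0, 0], [0, 0, 0]], jaw=[0, 0])

```text
time: 14.8
tool_pos: [566.1, -78.6, 155.4]
tcp_rot: [-179.9, -0.0, -20.8]
ft_force: [-3.7, 2.1, 8.5]
finger_gap: 13.4
grip_force: 68.3
```

```bash
python3 st.py|egrep "ft|torque|rot"
```

```text
tcp_rot [-179.949   -0.001  -20.795]
ft_force [-3.653  2.063  8.51 ]
wrist_torque [0.276 0.711 0.133]
```

```bash
cat > tq.py <<'E'
from bench import r
import numpy as np
v=[]
for i in range(4):
    s=r.sense();v.append(np.r_[s["wrist_torque"][2],s["ft_force"]]);r.snapshot("wrist")
v=np.array(v);print(s["time"],"yaw %.2f z %.2f j6 %.1f"%(s["tcp_rot"][2],s["tool_pos"][2],s["joint_pos"][5]),"tz %.3f sd %.3f"%(v[:,0].mean(),v[:,0].std()),v[:,1:].mean(0).round(1))
E
python3 tq.py
```

```text
14.95 yaw -20.77 z 155.35 j6 97.7 tz 0.153 sd 0.031 [-3.8  1.9  8.8]
```

Request:
apply_moves(angular=[[0, 0, -0.25], [0, 0, 0]], travel=[[0, 0, 0], [0, 0, 0]], jaw=[0, 0])

```text
time: 15.25
tool_pos: [566.1, -78.5, 155.3]
tcp_rot: [-179.9, 0.0, -22.8]
ft_force: [-3.8, 2.7, 8.6]
finger_gap: 13.6
grip_force: 68.3
```

```bash
python3 tq.py
```

```text
15.4 yaw -22.77 z 155.35 j6 99.7 tz 0.229 sd 0.016 [-3.7  2.6  8.7]
```

Torque now rises by the spring rate (about 2 N m/rad), so this is the bind. I'll back off by just over a quarter turn.

Request:
apply_moves(angular=[[0, 0, 0.4], [0, 0, 0.7], [0, 0, 0.7], [0, 0, 0.7], [0, 0, 0.7], [0, 0, 0.7], [0, 0, 0.7], [0, 0, 0.7], [0, 0, 0.7], [0, 0, 0.7], [0, 0, 0.7], [0, 0, 0.7], [0, 0, 0.7], [0, 0, 0.7], [0, 0, 0.7], [0, 0, 0.7], [0, 0, 0.7], [0, 0, 0.7], [0, 0, 0.7], [0, 0, 0]], travel=[[0, 0, 0], [0, 0, 0.0015], [0, 0, 0.0015], [0, 0, 0.0015], [0, 0, 0.0015], [0, 0, 0.0015], [0, 0, 0.0015], [0, 0, 0.0015], [0, 0, 0.0015], [0, 0, 0.0015], [0, 0, 0.0015], [0, 0, 0.0015], [0, 0, 0.0015], [0, 0, 0.0015], [0, 0, 0.0015], [0, 0, 0.0015], [0, 0, 0.0015], [0, 0, 0.0015], [0, 0, 0.0015], [0, 0, 0]], jaw=[0, 0, 0, 0, 0, 0, 0, 0, 0, 0, 0, 0, 0, 0, 0, 0, 0, 0, 0, 0])

```text
time: 17.95
tool_pos: [566.8, -80.0, 156.5]
tcp_rot: [179.9, 0.1, 81.2]
ft_force: [1.6, -3.3, 4.4]
finger_gap: 13.5
grip_force: 68.3
```

```bash
python3 tq.py
```

```text
18.1 yaw 81.08 z 156.50 j6 -4.2 tz -0.122 sd 0.015 [ 1.  -4.2  5. ]
```

Request:
apply_moves(angular=[[0, 0, -0.4], [0, 0, -0.7], [0, 0, -0.7], [0, 0, -0.7], [0, 0, -0.7], [0, 0, -0.7], [0, 0, -0.7], [0, 0, -0.7], [0, 0, -0.7], [0, 0, -0.7], [0, 0, -0.7], [0, 0, -0.7], [0, 0, -0.7], [0, 0, -0.7], [0, 0, -0.7], [0, 0, -0.7], [0, 0, -0.7], [0, 0, -0.7], [0, 0, -0.4], [0, 0, 0]], travel=[[0, 0, 0], [0, 0, -0.0015], [0, 0, -0.0015], [0, 0, -0.0015], [0, 0, -0.0015], [0, 0, -0.0015], [0, 0, -0.0015], [0, 0, -0.0015], [0, 0, -0.0015], [0, 0, -0.0015], [0, 0, -0.0015], [0, 0, -0.0015], [0, 0, -0.0015], [0, 0, -0.0015], [0, 0, -0.0015], [0, 0, -0.0015], [0, 0, -0.0015], [0, 0, -0.0015], [0, 0, -0.0015], [0, 0, 0]], jaw=[0, 0, 0, 0, 0, 0, 0, 0, 0, 0, 0, 0, 0, 0, 0, 0, 0, 0, 0, 0])

```text
time: 20.65
tool_pos: [566.0, -78.6, 155.3]
tcp_rot: [-179.9, 0.0, -20.5]
ft_force: [-4.4, 1.7, 9.4]
finger_gap: 13.4
grip_force: 68.7
```

```bash
python3 tq.py
```

```text
20.8 yaw -20.47 z 155.34 j6 97.4 tz 0.104 sd 0.026 [-4.3  1.7  9.7]
```

Request:
apply_moves(angular=[[0, 0, -0.3], [0, 0, -0.3], [0, 0, 0]], travel=[[0, 0, 0], [0, 0, -0.001], [0, 0, 0]], jaw=[0, 0, 0])

```text
time: 21.22
tool_pos: [566.1, -78.5, 155.3]
tcp_rot: [-179.9, 0.0, -25.3]
ft_force: [-3.6, 1.7, 9.3]
finger_gap: 13.5
grip_force: 68.7
```

```bash
python3 tq.py
```

```text
21.375 yaw -25.27 z 155.27 j6 102.2 tz 0.102 sd 0.028 [-3.9  1.8  9.3]
```

Request:
apply_moves(angular=[[0, 0, -0.4], [0, 0, -0.5], [0, 0, -0.5], [0, 0, -0.5], [0, 0, -0.5], [0, 0, -0.5], [0, 0, 0]], travel=[[0, 0, 0], [0, 0, -0.001], [0, 0, -0.001], [0, 0, -0.001], [0, 0, -0.001], [0, 0, -0.001], [0, 0, 0]], jaw=[0, 0, 0, 0, 0, 0, 0])

```text
time: 22.3
tool_pos: [566.3, -78.2, 155.0]
tcp_rot: [-179.9, 0.0, -48.5]
ft_force: [-2.4, 3.6, 8.4]
finger_gap: 13.3
grip_force: 68.6
```

```bash
python3 tq.py
```

```text
22.45 yaw -48.47 z 155.06 j6 125.4 tz 0.068 sd 0.030 [-2.3  3.6  8.9]
```

Request:
apply_moves(angular=[[0, 0, 0], [0, 0, 0], [0, 0, 0], [0, 0, 0], [0, 0, 0], [0, 0, 0], [0, 0, 0], [0, 0, 0]], travel=[[0, 0, 0], [0, 0, 0], [0, 0, 0], [0, 0, 0.2], [0, 0, 0.4], [0, 0, 0.4], [0, 0, 0.4], [0, 0, 0]], jaw=[0.5, 0.5, 0.5, 0.5, 0.5, 0.5, 0.5, 0.5])

```text
time: 23.5
tool_pos: [567.3, -79.5, 212.8]
tcp_rot: [-179.9, -0.2, -48.4]
ft_force: [0.1, 0.4, -0.6]
finger_gap: 42.5
grip_force: 0.0
```

```bash
python3 st.py
```

```text
time 23.5
tool_pos [567.281 -79.508 212.751]
tcp_rot [-179.862   -0.194  -48.402]
ft_force [ 0.12   0.448 -0.605]
wrist_torque [-0.    -0.006 -0.035]
finger_gap 42.47188657559316
grip_force 0.0
125.29477483884678
```

Request:
apply_moves(angular=[[0, 0, 0.6], [0, 0, 1], [0, 0, 1], [0, 0, 1], [0, 0, 1], [0, 0, 1], [0, 0, 1], [0, 0, 1], [0, 0, 1], [0, 0, 1], [0, 0, 1], [0, 0, 1], [0, 0, 1], [0, 0, 1], [0, 0, 1], [0, 0, 1], [0, 0, 1], [0, 0, 1], [0, 0, 1], [0, 0, 1]], travel=[[0, 0, 0], [0, 0, 0], [0, 0, 0], [0, 0, 0], [0, 0, 0], [0, 0, 0], [0, 0, 0], [0, 0, 0], [0, 0, 0], [0, 0, 0], [0, 0, 0], [0, 0, 0], [0, 0, 0], [0, 0, 0], [0, 0, 0], [0, 0, 0], [0, 0, 0], [0, 0, 0], [0, 0, 0], [0, 0, 0]], jaw=[0.5, 0.5, 0.5, 0.5, 0.5, 0.5, 0.5, 0.5, 0.5, 0.5, 0.5, 0.5, 0.5, 0.5, 0.5, 0.5, 0.5, 0.5, 0.5, 0.5])

```text
time: 26.0
tool_pos: [565.7, -79.1, 209.4]
tcp_rot: [-179.9, -0.0, 108.7]
ft_force: [0.3, -0.3, 0.7]
finger_gap: 42.5
grip_force: 0.0
```

Request:
apply_moves(angular=[[0, 0, 1], [0, 0, 1], [0, 0, 0.95], [0, 0, 0], [0, 0, 0]], travel=[[0, 0, 0], [0, 0, 0], [0, 0, 0], [0, 0, 0], [0, 0, 0]], jaw=[0.5, 0.5, 0.5, 0.5, 0.5])

```text
time: 26.62
tool_pos: [565.8, -79.2, 209.8]
tcp_rot: [-180.0, -0.0, 131.8]
ft_force: [0.3, -0.4, 0.4]
finger_gap: 42.9
grip_force: 0.0
```

```bash
python3 st.py; python3 - <<'E'
from bench import r
import cv2
cv2.imwrite("pics/w3.png",r.snapshot("wrist")["color"][:,:,::-1])
E
```

```text
time 26.625
tool_pos [565.836 -79.2   209.769]
tcp_rot [-179.983   -0.024  131.825]
ft_force [ 0.287 -0.389  0.385]
wrist_torque [ 0.017  0.002 -0.018]
finger_gap 42.89526465723731
grip_force 0.0
-54.93405759140601
```

View pics/w3.png

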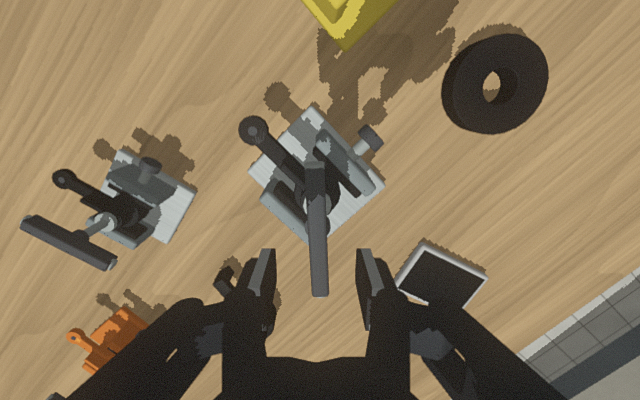

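The bar spans (316,165) to (320,295), within about 2° of the tool axis and between the fingers. I'll descend and regrip.

Request:
apply_moves(angular=[[0, 0, 0], [0, 0, 0], [0, 0, 0], [0, 0, 0], [0, 0, 0], [0, 0, 0], [0, 0, 0], [0, 0, 0], [0, 0, 0], [0, 0, 0]], travel=[[0, 0, -0.3], [0, 0, -0.4], [0, 0, -0.4], [0, 0, -0.25], [0, 0, 0], [0, 0, 0], [0, 0, 0], [0, 0, 0], [0, 0, 0], [0, 0, 0]], jaw=[0.5, 0.5, 0.5, 0.5, 0.5, 0.2, 0, 0, 0, 0], force=70)

```text
time: 27.92
tool_pos: [566.8, -79.1, 157.1]
tcp_rot: [179.9, 0.1, 132.0]
ft_force: [2.3, 2.7, 5.4]
finger_gap: 13.6
grip_force: 68.7
```

```bash
python3 tq.py
```

```text
28.075 yaw 132.00 z 157.10 j6 -55.1 tz 0.018 sd 0.025 [2.2 2.6 5.3]
```

Request:
apply_moves(angular=[[0, 0, -0.4], [0, 0, -0.5], [0, 0, -0.5], [0, 0, -0.5], [0, 0, -0.5], [0, 0, -0.5], [0, 0, -0.3], [0, 0, 0]], travel=[[0, 0, 0], [0, 0, -0.001], [0, 0, -0.001], [0, 0, -0.001], [0, 0, -0.001], [0, 0, -0.001], [0, 0, -0.001], [0, 0, 0]], jaw=[0, 0, 0, 0, 0, 0, 0, 0])

```text
time: 29.12
tool_pos: [566.8, -79.1, 156.8]
tcp_rot: [179.9, 0.0, 106.4]
ft_force: [2.7, 3.4, 6.1]
finger_gap: 13.3
grip_force: 68.7
```

```bash
python3 tq.py
```

```text
29.275 yaw 106.41 z 156.85 j6 -29.5 tz 0.121 sd 0.040 [2.3 3.  5.8]
```

Request:
apply_moves(angular=[[0, 0, -0.3], [0, 0, -0.3], [0, 0, -0.2], [0, 0, 0]], travel=[[0, 0, 0], [0, 0, -0.001], [0, 0, -0.001], [0, 0, 0]], jaw=[0, 0, 0, 0])

```text
time: 29.82
tool_pos: [566.8, -79.1, 156.7]
tcp_rot: [179.9, 0.0, 100.0]
ft_force: [2.8, 3.4, 5.6]
finger_gap: 13.4
grip_force: 68.8
```

```bash
python3 tq.py
```

```text
29.975 yaw 100.01 z 156.76 j6 -23.1 tz 0.107 sd 0.032 [2.3 2.6 5.7]
```

Request:
apply_moves(angular=[[0, 0, -0.25], [0, 0, -0.25], [0, 0, 0]], travel=[[0, 0, 0], [0, 0, -0.001], [0, 0, 0]], jaw=[0, 0, 0])

```text
time: 30.4
tool_pos: [566.8, -79.1, 156.7]
tcp_rot: [179.9, 0.0, 96.0]
ft_force: [3.2, 2.8, 5.4]
finger_gap: 13.5
grip_force: 68.8
```

```bash
python3 tq.py
```

```text
30.55 yaw 96.01 z 156.72 j6 -19.1 tz 0.091 sd 0.005 [2.8 3.4 5.5]
```

Request:
apply_moves(angular=[[0, 0, -0.25], [0, 0, -0.25], [0, 0, 0]], travel=[[0, 0, 0], [0, 0, -0.001], [0, 0, 0]], jaw=[0, 0, 0])

```text
time: 30.98
tool_pos: [566.8, -79.1, 156.7]
tcp_rot: [179.9, 0.0, 92.0]
ft_force: [1.9, 2.3, 5.7]
finger_gap: 13.1
grip_force: 68.7
```

```bash
python3 tq.py
```

```text
31.125 yaw 92.01 z 156.68 j6 -15.1 tz 0.083 sd 0.040 [2.1 2.9 5.5]
```

Request:
apply_moves(angular=[[0, 0, -0.25], [0, 0, -0.25], [0, 0, 0]], travel=[[0, 0, 0], [0, 0, -0.001], [0, 0, 0]], jaw=[0, 0, 0])

```text
time: 31.55
tool_pos: [566.8, -79.1, 156.6]
tcp_rot: [179.9, 0.0, 88.0]
ft_force: [3.0, 2.7, 5.4]
finger_gap: 13.8
grip_force: 68.7
```

```bash
python3 tq.py
```

```text
31.7 yaw 88.01 z 156.62 j6 -11.1 tz 0.085 sd 0.014 [2.7 2.9 5.9]
```

Request:
apply_moves(angular=[[0, 0, -0.25], [0, 0, -0.25], [0, 0, 0]], travel=[[0, 0, 0], [0, 0, -0.001], [0, 0, 0]], jaw=[0, 0, 0])

```text
time: 32.12
tool_pos: [566.8, -79.1, 156.6]
tcp_rot: [179.9, -0.0, 84.0]
ft_force: [3.5, 3.1, 6.3]
finger_gap: 13.7
grip_force: 68.7
```

```bash
python3 tq.py
```

```text
32.275 yaw 84.01 z 156.57 j6 -7.1 tz 0.110 sd 0.003 [2.9 3.6 5.6]
```

Request:
apply_moves(angular=[[0, 0, -0.25], [0, 0, -0.25], [0, 0, 0]], travel=[[0, 0, 0], [0, 0, -0.001], [0, 0, 0]], jaw=[0, 0, 0])

```text
time: 32.7
tool_pos: [566.8, -79.1, 156.5]
tcp_rot: [179.9, -0.0, 80.0]
ft_force: [2.7, 3.3, 5.8]
finger_gap: 13.4
grip_force: 68.7
```

```bash
python3 tq.py
```

```text
32.85 yaw 80.01 z 156.56 j6 -3.1 tz 0.103 sd 0.030 [2.9 3.3 5.6]
```

Request:
apply_moves(angular=[[0, 0, -0.25], [0, 0, -0.25], [0, 0, 0]], travel=[[0, 0, 0], [0, 0, -0.001], [0, 0, 0]], jaw=[0, 0, 0])

```text
time: 33.28
tool_pos: [566.8, -79.1, 156.5]
tcp_rot: [179.9, -0.0, 76.0]
ft_force: [2.7, 3.1, 5.3]
finger_gap: 13.3
grip_force: 68.7
```

```bash
python3 tq.py
```

```text
33.425 yaw 76.01 z 156.51 j6 0.9 tz 0.132 sd 0.029 [2.5 3.3 5.5]
```

Request:
apply_moves(angular=[[0, 0, -0.25], [0, 0, 0]], travel=[[0, 0, 0], [0, 0, 0]], jaw=[0, 0])

```text
time: 33.72
tool_pos: [566.8, -79.1, 156.5]
tcp_rot: [179.9, -0.0, 74.0]
ft_force: [2.5, 2.5, 5.4]
finger_gap: 13.3
grip_force: 68.7
```

```bash
python3 tq.py
```

```text
33.875 yaw 74.02 z 156.51 j6 2.9 tz 0.209 sd 0.035 [2.1 2.8 5.6]
```

Request:
apply_moves(angular=[[0, 0, -0.25], [0, 0, 0], [0, 0, 0]], travel=[[0, 0, 0], [0, 0, 0], [0, 0, 0]], jaw=[0, 0, 0])

```text
time: 34.3
tool_pos: [566.8, -79.1, 156.5]
tcp_rot: [179.9, -0.0, 72.0]
ft_force: [2.8, 2.8, 4.6]
finger_gap: 13.2
grip_force: 68.7
```

```bash
python3 tq.py
```

```text
34.45 yaw 72.02 z 156.50 j6 4.9 tz 0.245 sd 0.014 [2.6 3.1 5.4]
```

Request:
apply_moves(angular=[[0, 0, -0.22], [0, 0, 0], [0, 0, 0]], travel=[[0, 0, 0], [0, 0, 0], [0, 0, 0]], jaw=[0, 0, 0])

```text
time: 34.88
tool_pos: [566.8, -79.1, 156.5]
tcp_rot: [179.9, -0.0, 70.3]
ft_force: [3.5, 3.1, 6.3]
finger_gap: 13.1
grip_force: 68.7
```

```bash
python3 tq.py;python3 tq.py
```

```text
35.025 yaw 70.27 z 156.52 j6 6.6 tz 0.280 sd 0.035 [3.  2.9 5.8]
35.225 yaw 70.27 z 156.50 j6 6.6 tz 0.338 sd 0.019 [2.3 3.3 5.9]
```

It's snug at about 0.31 N m (0.155 rad). I'll unload, release and lift away.

Request:
apply_moves(angular=[[0, 0, 0.4], [0, 0, 0.5], [0, 0, 0.2], [0, 0, 0], [0, 0, 0], [0, 0, 0], [0, 0, 0], [0, 0, 0], [0, 0, 0], [0, 0, 0], [0, 0, 0], [0, 0, 0], [0, 0, 0]], travel=[[0, 0, 0], [0, 0, 0], [0, 0, 0], [0, 0, 0], [0, 0, 0], [0, 0, 0], [0, 0, 0], [0, 0, 0.2], [0, 0, 0.5], [0, 0, 0.6], [0, 0, 0.6], [0, 0, 0.6], [0, 0, 0]], jaw=[0, 0, 0, 0, 0.5, 0.5, 0.5, 0.5, 0.5, 0.5, 0.5, 0.5, 0.5])

```text
time: 36.9
tool_pos: [567.7, -79.6, 259.7]
tcp_rot: [179.6, 0.0, 79.0]
ft_force: [-0.3, 0.0, -0.2]
finger_gap: 43.0
grip_force: 0.0
```

```bash
python3 st.py; python3 - <<'E'
from bench import r
import cv2
cv2.imwrite("pics/w4.png",r.snapshot("wrist")["color"][:,:,::-1])
E
```

```text
time 36.9
tool_pos [567.685 -79.627 259.708]
tcp_rot [179.628   0.018  79.038]
ft_force [-0.344  0.02  -0.162]
wrist_torque [ 0.038 -0.022 -0.009]
finger_gap 43.011091016878986
grip_force 0.0
-2.1447760491174934
```

View pics/w4.png

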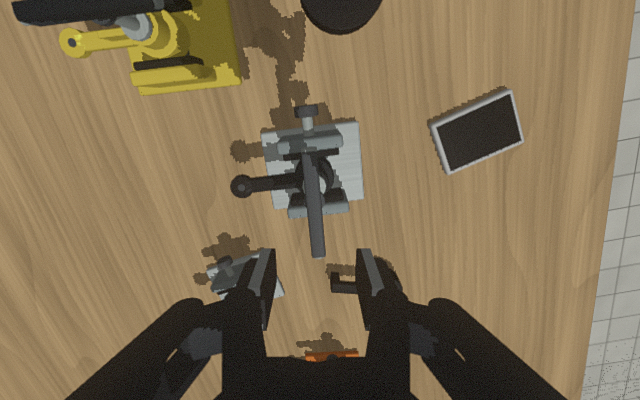

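The tap stands free, with its bar at (314,205). The bracket arm is square in the clamp and the gripper is clear, so I'll hand in.

```bash
python3 -c "
from bench import r
print(r.hand_in())"
```

```text
the job is handed in; nothing more can be done
None
```

I turned the tap clockwise to the bind, backed it off a bit over a quarter turn, then ran it in until the collar landed and snugged it at about 0.31 N m (about 0.155 rad of bracket twist, estimated from torque). I then let go and handed in at about 37 s; the verdict was not shown.

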